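Couple the dial gauge to the jar vacuum pump

TASK

Fit the dial gauge to the jar vacuum pump on the pantry counter: take it from the wooden rack, stand its plug in the mouth of the pump's quick coupler, and push the coupler's spring sleeve all the way down by its wings so that the gauge drops home. Then let the sleeve spring fully back up, so that the gauge is left locked in and upright; leave the other two plugs standing in the rack.

Things in the scene. Friction and masses are not known exactly. Their poses are not given: they have to be found in the camera images.
- pump: Low white box, 160 x 140 mm, 60 mm high, fixed on the counter, with an upright steel quick coupler on top and a lying grey motor barrel behind it (top 96 mm above the counter). Origin: on the counter, on the coupler's axis; z up. The box reaches 50 mm to -x, 110 mm to +x (barrel side), 70 mm either way in y. The sleeve's wings lie along y.
- mouth (a point): Centre of the coupler's upward mouth, at its rim, 110 mm above the counter. The mouth flares to 12 mm radius at the rim, over a bore 18 mm in diameter; its floor is 40 mm below the rim. With the sleeve up, jaws in the bore stop a plug 26.5 mm below the rim: it just rests there, leaning a little, and does not fall over.
- seat (a point): Centre of the bore's floor, 40 mm straight below the mouth, 70 mm above the counter; its z axis is the coupler's axis. The plug's nose stands here when it is home. With the gauge home, its hexagon is 3 mm above the rim.
- sleeve (a joint): Travel of the steel spring sleeve (39 mm diameter) around the coupler, m: 0 = up, its top level with the rim; 0.012 = fully down. The spring returns it, with 5 N at the top, 10 N when down. Drawn down 0.011 or more it frees the jaws, so a plug resting on them drops 13.5 mm to the seat by its weight; let up, the jaws close into the plug's groove.
- wing_a (a point): Middle of the top face of the sleeve's wing on the pump's +y side, 34 mm from the axis; it moves down with the sleeve. Each wing is a flat steel ear 24 mm wide and 6 mm thick, reaching from the sleeve to 45 mm from the axis. Pressing both wings or only one works.
- wing_b (a point): The same point on the other wing, on the pump's -y side.
- gauge: Small dial gauge, 65 mm tall, about 0.16 kg, loose, standing in one of the rack's holes. Origin: tip of the plug's nose, z up through the dial. From there up: brass plug 16 mm in diameter with chamfered nose and a locking groove at 7 to 15.5 mm, brass hexagon 27 mm wide at 43 to 49 mm, steel case 34 mm in diameter at 49 to 65 mm with a white dial on top.
- rack: Light wooden block, 50 x 250 mm and 50 mm high, fixed on the counter, with three upright 21 mm holes 85 mm apart along its y axis, one in the middle. Origin: on the counter under its middle. The plugs hang in the holes on their hexagons, with their noses 7 mm above the counter; which plug is in which hole varies.
- tee_plug: Another plug in the rack, with a steel cross bar 44 mm long on top, 72 mm tall. Origin: nose tip. It stays in the rack.
- cap_plug: Another plug in the rack, with a rounded steel knob 24 mm in diameter on top, 74 mm tall. Origin: nose tip. It stays in the rack.

How it is judged:
On the way:
1. the sleeve is drawn down with the gauge's plug in the coupler (value of joint sleeve above 0.008 m and horizontal distance between gauge and seat below 0.008 m and z of gauge in the frame of seat below 0.035 m), for 0.1 s.
At the end, for the whole second after the job is handed in: The gauge's nose stands on the coupler's seat (within 4 mm sideways, less than 3 mm above it), the gauge is upright within 0.12 rad and at rest, the sleeve is back up to within 2.5 mm, and the two other plugs are still in their holes, within 12 mm of where they were (horizontal distance between gauge and seat below 0.004 m and z of gauge in the frame of seat below 0.003 m and angle between gauge's own z axis and vertical below 0.12 rad and value of joint sleeve below 0.0025 m and linear speed of gauge below 0.02 m/s and horizontal distance between each of tee_plug, cap_plug and rack below 0.11 m and distance of each of tee_plug, cap_plug from where it was at the start of the episode below 0.012 m); the robot touches nothing.
It fails at once if another plug is lifted out of the rack (distance of any of tee_plug, cap_plug from where it was at the start of the episode above 0.04 m).
It also fails if it takes over 48 s, if anything falls off the work surface, if the arm or the gripper's body presses on something with over 40 N, if the wrist force passes 120 N, or if a joint passes its speed limit or range.

ROBOT

A 6-joint arm with a two-finger parallel gripper is mounted at the origin on the work surface. World frame = base frame: x ahead of the robot, y to its left, z up, the work surface at z = 0. Lengths are in m, angles in rad, forces in N, time in s.
With the tool pointing down it reaches from about 0.35 to 0.775 m from the base axis. Payload 7.3 kg.
Tool frame: the origin (TCP) lies on the mounting face of the last link; the fingertips stand 178 mm ahead of it and the grasp point (between the pads) lies 159 mm ahead of it (robot.grip_depth is the distance from the TCP to the grasp point, in m); z points along the fingers, y is the line along which they close (so a half turn about z gives the same grasp; the last joint's range is limited). The gripper opens to 92 mm and grips with 3 to 60 N. Pads are 19 mm wide; open, the fingers measure 130 mm over their backs; the gripper's body (75 mm by 190 mm) begins 47 mm behind the grasp point.
Start: joints at [1.022, 0.342, 1.524, -0, 1.275, -0.146], TCP at [0.206, 0.483, 0.405] pointing down, gripper open.
Joint ranges: [-2.53, 2.53], [-0.77, 2.02], [0.04, 2.7], [-1, 4.14], [0.28, 2.66], [-3.11, 3.11]. Speed limits (rad/s): [2.57, 2.57, 3.14, 3.14, 3.14, 3.14].

INTERFACE

Orientations are given as [roll, pitch, yaw] about the fixed x, y, z axes, in that order (R = Rz(yaw) Ry(pitch) Rx(roll)).
In Python, from cell import observe, cams, robot, models gives the robot as it stands.
- The arm moves only by the shell command python3 -m jog 'ROWS' [FORCE]. ROWS is JSON, a list of rows, each a list of 3 entries, a list of its own where there are three numbers: the shift along the tool's x, y, z each as a share of 0.4 m, from -1 to 1, then the turn about the tool's z as a share of pi rad, from -1 to 1, then the closure, from 0 (fully open) to 1 (shut). In form: [[[x, y, z], turn, jaw], ...]. A call has 1 to 12 rows; each row is the pose to reach, as a shift and turn from the pose commanded when the call began, along the tool's axes at that moment, turning the shorter way round; what a row does not reach only later rows make up. A row lasts 1/8 s, in which the tool goes at most 62.5 mm and 10.7 degrees, less where a joint would pass 70% of its speed; a pose out of reach is approached as far as the arm can. A call with a number of a shift or a turn outside -1 to 1 is refused whole. A call with a gripper value outside its range is refused whole. The fingers move at their own pace and stop on an object; FORCE is the grip in N (left out, the last holds). Time passes only in rows, so rows that repeat a pose let the fingers close. It gives the time, the measured TCP pose, the force, the opening and the grip force at its end, in the units of the state.
- observe(): the state, without advancing time (a new reading comes with each control period).
- cams.read_camera(name): name is "scene" or "top" or "wrist"; returns the picture (384x512x3 uint8, red, green, blue); there is no depth.
- cams.camera_model(name): a dict with "camera_matrix" (3x3 intrinsics, pixels), "pose" (4x4, takes a point from camera to world coordinates). Camera axes: x right, y down, z forward; pixel columns grow to the right and rows downward; lengths in m; the calibration is good to about 2 mm. The wrist camera is an equidistant fisheye: a pixel r from the principal point sees the ray r / f radians off the axis. A picture is of the moment at which its call begins: read the wrist's pose just before it. camera_model takes no time and is no camera call; for the wrist camera it gives the pose at the moment of the call.
- robot.hand_in(): hands the job in; it is judged then, once.
Trained networks look in the newest picture that a camera, given by its name, has taken for a name from the list of things; names that differ only in an ending like _2 or _b are one class to them, and where a whole thing is asked for, a point or a joint stands for the part that bears it (a point fixed in the world has none). Each returns a list of dicts, best first, with "confidence" (0 to 1); they miss things now and then, are a little off and sometimes report something else, mostly with a low value. They report only what shows in the picture. A call takes as long as a camera call.
- models.find_in(target, camera): "position" ([x, y, z] in m, in world coordinates, good to about 4 mm: the middle of the surface that is visible of it).
- models.pinpoint(target, camera): "position" ([x, y, z] in m, in world coordinates, good to about 4 mm: a listed point, or the origin of a listed thing).
The state is a dict: "time": time; "qpos": joint angles; "qvel": joint speeds; "joint_efforts": joint torques, N m; "tool_pos": TCP position; "tool_rot": TCP orientation; "contact_force": force on the tool from outside, world axes, zero at the start; "torque": the same for the moment, N m; "opening": finger opening in m; "grip_force": force on a finger pad.
Only numpy, scipy, OpenCV 4.12 (cv2) and the standard library are available. Lean on these libraries where they do the work, as an engineer would, in place of code of your own. Each camera call takes 0.05 s, during which the arm holds its last target. There are 200 camera calls.

## Working session

There is one attempt and no reset: what is moved stays moved. The work goes in short steps, Python scripts to look and compute and a shell command to move; the robot and the scene stay as the last step left them, time stands still between calls to the robot, and variables do not carry over. Pictures are saved under pics/ and viewed, at most 10 in all, crops included, and the job is handed in when it is done.

```bash
mkdir -p pics; python3 - <<'E'
from cell import observe,cams,robot,models
import cv2,numpy as np
s=observe();print(s['time'],s['tool_pos'],s['tool_rot'],s['opening'])
ims=[]
for c in ['scene','top']:
    ims.append(cams.read_camera(c))
    for t in ['gauge','mouth','pump','rack','tee_plug','cap_plug','wing_a','wing_b']:
        r=models.pinpoint(t,c)[:2]
        print(c,t,[(np.round(d['position'],4).tolist(),round(d['confidence'],2)) for d in r])
cv2.imwrite('pics/a.png',cv2.cvtColor(cv2.resize(np.vstack(ims),None,fx=.78,fy=.78),cv2.COLOR_RGB2BGR))
print(observe()['time'])
E
```

```text
0.0 [0.205712   0.48286718 0.40404331] [-3.14006812e+00 -2.13076635e-04  2.73877563e+00] 0.09199022891987148
scene gauge [([0.4848, -0.2065, -0.0017], 0.57), ([0.4931, 0.2089, 0.0114], 0.46)]
scene mouth [([0.481, -0.207, 0.105], 0.85), ([0.4851, -0.2088, 0.065], 0.43)]
scene pump [([0.4842, -0.2081, 0.0008], 0.64)]
scene rack [([0.4923, 0.1982, -0.0007], 0.96)]
scene tee_plug [([0.5217, 0.1248, 0.0071], 0.54)]
scene cap_plug [([0.4667, 0.2849, 0.0105], 0.68)]
scene wing_a [([0.489, -0.2424, 0.1089], 0.93), ([0.4724, -0.1767, 0.1122], 0.89)]
scene wing_b [([0.489, -0.2424, 0.1089], 0.93), ([0.4724, -0.1767, 0.1122], 0.89)]
top gauge [([0.4902, 0.2017, 0.0028], 0.54)]
top mouth [([0.4831, -0.2062, 0.1123], 0.74)]
top pump [([0.4848, -0.2094, 0.0037], 0.79)]
top rack [([0.4913, 0.2022, -0.0015], 0.82)]
top tee_plug [([0.5206, 0.1197, 0.009], 0.65)]
top cap_plug [([0.4666, 0.2816, 0.0099], 0.42)]
top wing_a [([0.4921, -0.2432, 0.1099], 0.73), ([0.4769, -0.1763, 0.1078], 0.61)]
top wing_b [([0.4921, -0.2432, 0.1099], 0.73), ([0.4769, -0.1763, 0.1078], 0.61)]
0.9
```

View pics/a.png

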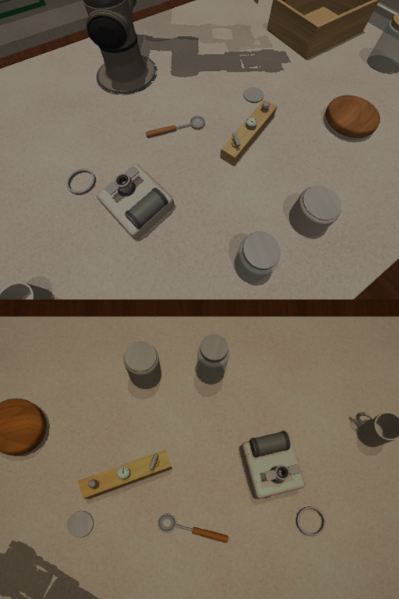

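Both pictures show the rack with the white-dialled gauge in its middle hole, at about (250,122) in the scene half and (124,472) in the top half. The pump is at about (125,185) and (282,473). The network positions agree with this, and I get rack yaw ≈ 18.5° and pump yaw ≈ 13.4°. Next I'll move above the gauge.

```bash
python3 -m jog '[[[-0.93,-0.366,0],0.27,0],[[-0.93,-0.366,0],0.27,0],[[-0.93,-0.366,0],0.27,0],[[-0.93,-0.366,0],0.27,0],[[-0.93,-0.366,0],0.27,0],[[-0.93,-0.366,0],0.27,0],[[-0.93,-0.366,0],0.27,0],[[-0.93,-0.366,0],0.27,0],[[-0.93,-0.366,0],0.27,0],[[-0.93,-0.366,0],0.27,0]]' 30
cat > look.py <<'E'
from cell import observe,cams,robot,models
import cv2,numpy as np,sys
np.set_printoptions(precision=4,suppress=True)
def look(name,targets,pic=None):
    s=observe();print(s['time'],s['tool_pos'],s['tool_rot'])
    im=cams.read_camera(name)
    for t in targets:
        print(name,t,[(np.round(d['position'],4).tolist(),round(d['confidence'],2)) for d in models.pinpoint(t,name)[:2]])
    if pic: cv2.imwrite(pic,cv2.cvtColor(im,cv2.COLOR_RGB2BGR))
    return im
E
python3 - <<'E'
from look import *
look('wrist',['gauge','rack','tee_plug','cap_plug'],'pics/b.png')
m=cams.camera_model('wrist');K=np.array(m['camera_matrix']);T=np.array(m['pose']);print(K,T)
p=T[:3,:3].T@(np.array([.4915,.202,.072])-T[:3,3]);th=np.arctan2(np.hypot(p[0],p[1]),p[2]);print(K[:2,2]+K[0,0]*th*p[:2]/np.hypot(p[0],p[1]))
E
```

```text
time: 2.15
tool_pos: [0.4898, 0.2035, 0.4049]
tool_rot: [3.142, -0.0, 1.892]
contact_force: [0.2, 0.1, -0.2]
opening: 0.0918
grip_force: 0.0
2.15 [0.4898 0.2035 0.4049] [ 3.1415 -0.0002  1.8923]
wrist gauge [([0.4948, 0.2051, 0.0055], 0.92)]
wrist rack [([0.494, 0.2047, -0.0029], 0.64)]
wrist tee_plug [([0.5203, 0.1261, 0.0072], 0.78)]
wrist cap_plug [([0.4642, 0.288, 0.0083], 0.68)]
[[297.3186   0.     252.9636]
 [  0.     297.3186 192.0095]
 [  0.       0.       1.    ]] [[ 0.9494  0.2997  0.0943  0.4647]
 [ 0.3142 -0.9058 -0.2843  0.2801]
 [ 0.0002  0.2995 -0.9541  0.3853]
 [ 0.      0.      0.      1.    ]]
[253.7227 178.1601]
```

View pics/b.png

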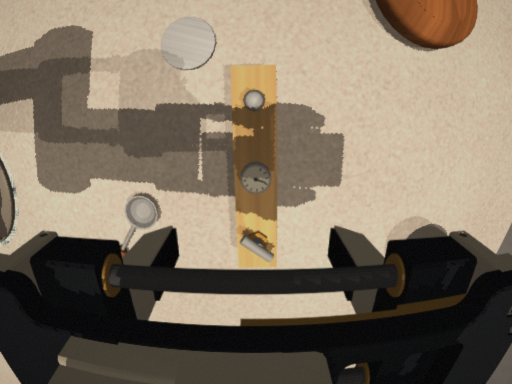

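The wrist view shows the dial at (256,177), between the knob at (254,99) and the tee bar at (256,247), with the rack lined up with the image vertical. That refines the gauge to about (0.494, 0.2035). Now I'll descend and grip.

```bash
python3 -m jog '[[[-0.002,0.01,0.2],0,0],[[-0.002,0.01,0.35],0,0],[[-0.002,0.01,0.41],0,0],[[-0.002,0.01,0.43],0,0],[[-0.002,0.01,0.43],0,0],[[-0.002,0.01,0.43],0,0.5],[[-0.002,0.01,0.43],0,0.8],[[-0.002,0.01,0.43],0,0.8],[[-0.002,0.01,0.43],0,0.8],[[-0.002,0.01,0.43],0,0.8]]' 30
```

```text
time: 3.65
tool_pos: [0.4947, 0.203, 0.2328]
tool_rot: [3.141, -0.0, 1.891]
contact_force: [-0.2, -0.9, -0.7]
opening: 0.0463
grip_force: 0.0
```

```bash
python3 -m jog '[[[0,0,0],0,0.8],[[0,0,0],0,0.8],[[0,0,0],0,0.8],[[0,0,0],0,0.8]]' 30
```

```text
time: 4.15
tool_pos: [0.4945, 0.203, 0.2327]
tool_rot: [-3.141, -0.0, 1.891]
contact_force: [-2.6, -1.8, 0.4]
opening: 0.0332
grip_force: 30.0
```

```bash
python3 -m jog '[[[0,0,-0.1],0,0.8],[[0,0,-0.25],0,0.8],[[0,0,-0.4],0,0.8],[[-0.15,-0.05,-0.4],0.06,0.8],[[-0.3,-0.1,-0.4],0.12,0.8],[[-0.45,-0.16,-0.4],0.18,0.8],[[-0.6,-0.21,-0.4],0.24,0.8],[[-0.75,-0.27,-0.4],0.3,0.8],[[-0.85,-0.31,-0.4],0.36,0.8],[[-0.92,-0.33,-0.4],0.42,0.8],[[-0.966,-0.351,-0.4],0.48,0.8],[[-0.966,-0.351,-0.4],0.528,0.8]]' 30
python3 -m jog '[[[0,0,0],0,0.8],[[0,0,0],0,0.8]]' 30
python3 - <<'E'
from look import *
im=look('wrist',['mouth','wing_a','pump','gauge'])
a=look('top',['mouth','gauge','wing_a']);b=look('scene',['mouth','gauge','wing_a'])
for c,i in (('top',a),('scene',b)):
    m=cams.camera_model(c);K=np.array(m['camera_matrix']);T=np.array(m['pose']);f=lambda P:((K@(T[:3,:3].T@(np.array(P)-T[:3,3])))[:2]/(K@(T[:3,:3].T@(np.array(P)-T[:3,3])))[2])
    print(c,f([.483,-.208,.11]),T[:3,3],K[0,0])
x,y=[int(v) for v in f([.483,-.208,.14])]
cr=cv2.resize(b[max(y-60,0):y+60,max(x-80,0):x+80],(512,384),interpolation=2)
print(x,y)
cv2.imwrite('pics/c.png',cv2.cvtColor(cv2.resize(np.vstack([im,cr]),None,fx=.78,fy=.78),cv2.COLOR_RGB2BGR))
E
```

```text
time: 5.65
tool_pos: [0.4827, -0.2096, 0.3922]
tool_rot: [3.142, 0.0, 0.224]
contact_force: [0.1, 0.3, -2.2]
opening: 0.033
grip_force: 30.0
time: 5.9
tool_pos: [0.4829, -0.2077, 0.3925]
tool_rot: [-3.141, 0.0, 0.235]
contact_force: [0.1, -0.4, -1.8]
opening: 0.0327
grip_force: 30.0
5.9 [ 0.4829 -0.2077  0.3925] [-3.1414  0.      0.2352]
wrist mouth [([0.4821, -0.2086, 0.1097], 0.7)]
wrist wing_a [([0.4755, -0.1787, 0.1069], 0.92)]
wrist pump [([0.4817, -0.2118, 0.0002], 0.74), ([0.493, 0.2037, -0.001], 0.52)]
wrist gauge [([0.4824, -0.2049, 0.1691], 0.77)]
6.15 [ 0.4829 -0.2077  0.3927] [ 3.1416 -0.0002  0.2332]
top mouth []
top gauge []
top wing_a []
6.35 [ 0.4829 -0.2079  0.3927] [ 3.1416 -0.0001  0.2322]
scene mouth [([0.4822, -0.2071, 0.1086], 0.92), ([0.4837, -0.2044, -0.0004], 0.34)]
scene gauge [([0.4833, -0.2052, 0.1695], 0.65)]
scene wing_a [([0.4744, -0.1787, 0.1098], 0.93), ([0.4894, -0.2446, 0.1125], 0.65)]
top [360.7356 221.0725] [0.375  0.0294 0.9343] 419.78703882964385
scene [157.4825 228.9753] [ 0.8684 -0.2217  0.7284] 358.06424515951244
153 221
```

View pics/c.png

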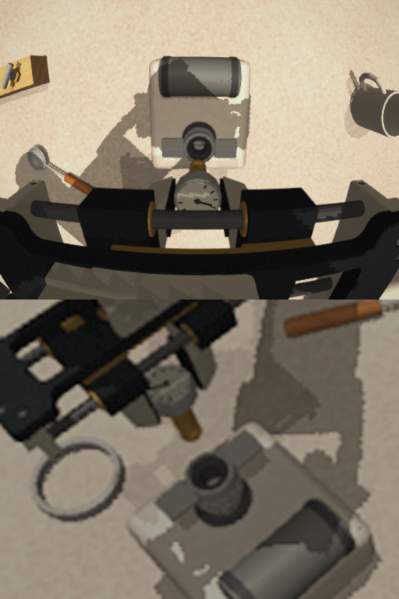

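```bash
python3 - <<'E'
from look import *
s=observe();im=cams.read_camera('wrist')
m=cams.camera_model('wrist');K=np.array(m['camera_matrix']);T=np.array(m['pose'])
def f(P):
    p=T[:3,:3].T@(np.array(P)-T[:3,3]);r=np.hypot(p[0],p[1]);return K[:2,2]+K[0,0]*np.arctan2(r,p[2])*p[:2]/r
im=im.copy()
big=cv2.resize(im[150:290,165:345],None,fx=4,fy=4,interpolation=2)
def circ(c,z,rad,col):
    pts=[f([c[0]+rad*np.cos(t),c[1]+rad*np.sin(t),z]) for t in np.linspace(0,6.283,60)]
    pts=[((p-[165,150]+.5)*4).astype(int) for p in pts]
    for p in pts: cv2.circle(big,tuple(int(v) for v in p),1,col,-1)
c=(.4826,-.2088);circ(c,.110,.012,(255,0,0));circ(c,.110,.0195,(0,255,0))
t=s['tool_pos'];circ(t,.167,.0065,(255,0,255));circ(t,.232,.017,(0,255,255))
cv2.imwrite('pics/d.png',cv2.cvtColor(big,cv2.COLOR_RGB2BGR));print(t)
E
```

```text
[ 0.4828 -0.2079  0.3927]
```

View pics/d.png

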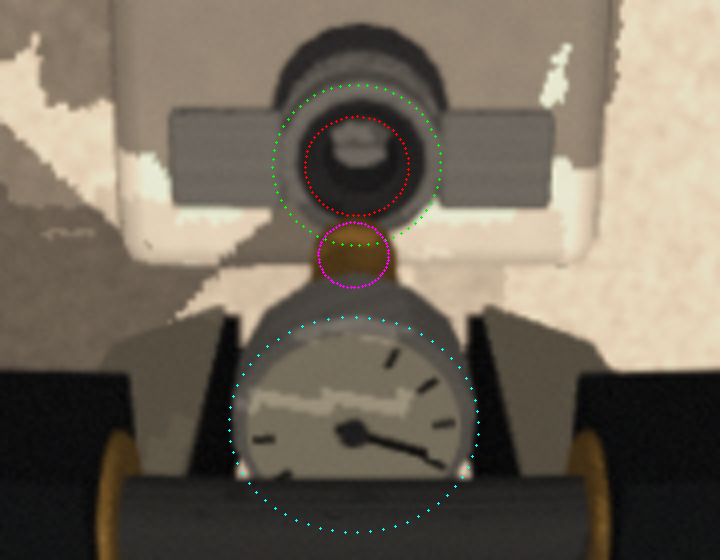

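The overlay puts the mouth about 1.4 mm further up the image and 1 mm further right than my estimate (red ring centre at (357,166), bore at about (361,160)). The plug nose at (354,255) sits under the tool axis. I'll correct for that and descend gently.

```bash
python3 -m jog '[[[0.004,0.005,0.06],0,0.8],[[0.004,0.005,0.11],0,0.8],[[0.004,0.005,0.135],0,0.8],[[0.004,0.005,0.145],0,0.8],[[0.004,0.005,0.155],0,0.8],[[0.004,0.005,0.165],0,0.8],[[0.004,0.005,0.165],0,0.8]]' 30
```

```text
time: 7.48
tool_pos: [0.4848, -0.2095, 0.3266]
tool_rot: [-3.141, 0.0, 0.232]
contact_force: [0.4, 0.3, -2.7]
opening: 0.0332
grip_force: 30.0
```

```bash
python3 -m jog '[[[0,0,0.01],0,0.8],[[0,0,0.018],0,0.8],[[0,0,0.026],0,0.8],[[0,0,0.034],0,0.8],[[0,0,0.038],0,0.8],[[0,0,0.038],0,0.8]]' 30
```

```text
time: 8.22
tool_pos: [0.4848, -0.2095, 0.3113]
tool_rot: [-3.141, 0.0, 0.232]
contact_force: [-1.2, -0.2, -2.2]
opening: 0.0331
grip_force: 30.0
```

```bash
python3 -m jog '[[[0,0,0],0,0.6],[[0,0,0],0,0.35],[[0,0,0],0,0.35],[[0,0,0],0,0.35],[[0,0,0],0,0.35],[[0,0,0],0,0.35],[[0,0,0],0,0.35]]' 30
python3 - <<'E'
from look import *
im=look('wrist',['gauge','mouth','wing_a'])
b=look('scene',['gauge'])
cr=cv2.resize(b[160:280,80:240],(512,384),interpolation=2)
cv2.imwrite('pics/e.png',cv2.cvtColor(cv2.resize(np.vstack([im,cr]),None,fx=.78,fy=.78),cv2.COLOR_RGB2BGR))
E
```

```text
time: 9.1
tool_pos: [0.4849, -0.2095, 0.3115]
tool_rot: [-3.142, -0.0, 0.232]
contact_force: [-0.1, -0.5, -0.4]
opening: 0.0598
grip_force: 0.0
9.1 [ 0.4849 -0.2095  0.3115] [-3.1415 -0.0001  0.2318]
wrist gauge [([0.4856, -0.2059, 0.0849], 0.81)]
wrist mouth [([0.4855, -0.2104, 0.1067], 0.71)]
wrist wing_a [([0.4902, -0.2423, 0.1101], 0.83), ([0.4724, -0.1761, 0.1054], 0.64)]
9.3 [ 0.4849 -0.2095  0.3115] [-3.1416 -0.0001  0.2318]
scene gauge [([0.4864, -0.2075, 0.0833], 0.52)]
```

View pics/e.png

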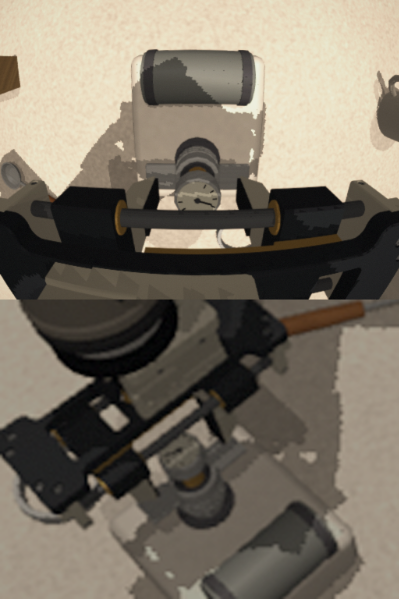

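The gauge stands in the coupler (dial at (198,190) in the wrist half), with the open fingers either side of it above the wings. Now I'll press both wings.

```bash
python3 -m jog '[[[0,0,0.02],0,0.35],[[0,0,0.04],0,0.35],[[0,0,0.052],0,0.35],[[0,0,0.06],0,0.35],[[0,0,0.066],0,0.35],[[0,0,0.072],0,0.35],[[0,0,0.078],0,0.35],[[0,0,0.082],0,0.35],[[0,0,0.084],0,0.35],[[0,0,0.084],0,0.35]]' 30
```

```text
time: 10.65
tool_pos: [0.4846, -0.2094, 0.2786]
tool_rot: [-3.141, 0.0, 0.232]
contact_force: [-4.1, 2.5, 8.5]
opening: 0.0595
grip_force: 4.1
```

```bash
python3 -m jog '[[[0,0,0.003],0,0.35],[[0,0,0.006],0,0.35],[[0,0,0.006],0,0.35]]' 30; python3 -m jog '[[[0,0,0.0015],0,0.35],[[0,0,0.0015],0,0.35]]' 30
```

```text
time: 11.02
tool_pos: [0.4847, -0.2094, 0.2764]
tool_rot: [-3.142, 0.0, 0.232]
contact_force: [-4.6, 3.0, 9.8]
opening: 0.0596
grip_force: 4.6
time: 11.28
tool_pos: [0.4846, -0.2094, 0.2762]
tool_rot: [3.141, -0.0, 0.232]
contact_force: [-4.6, 2.5, 12.5]
opening: 0.0597
grip_force: 6.3
```

```bash
python3 -m jog '[[[0,0,0.0015],0,0.35],[[0,0,0.0015],0,0.35],[[0,0,0.0015],0,0.35]]' 30
python3 - <<'E'
from look import *
im=look('wrist',['gauge','wing_a'],'pics/f.png')
look('scene',['gauge'])
E
```

```text
time: 11.65
tool_pos: [0.4846, -0.2093, 0.2762]
tool_rot: [3.141, -0.0, 0.232]
contact_force: [-6.1, 3.6, 17.2]
opening: 0.0595
grip_force: 8.5
11.65 [ 0.4846 -0.2093  0.2762] [ 3.1412 -0.0004  0.232 ]
wrist gauge [([0.4828, -0.2033, 0.072], 0.77), ([0.4794, -0.2084, 0.0028], 0.69)]
wrist wing_a [([0.4882, -0.2432, 0.0982], 0.91), ([0.4738, -0.1795, 0.0931], 0.78)]
11.8 [ 0.4846 -0.2093  0.2762] [ 3.1411 -0.0004  0.232 ]
scene gauge [([0.4872, -0.2079, 0.0736], 0.65)]
```

View pics/f.png

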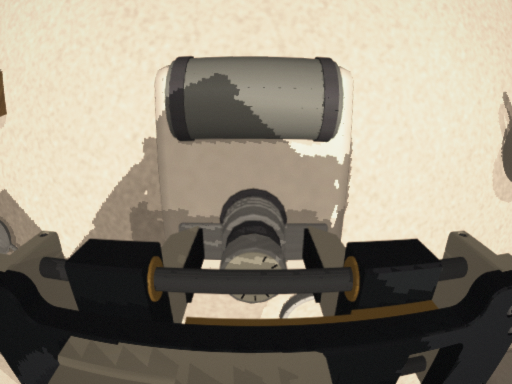

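The sleeve is on its stop: the force is rising with no further travel. The gauge has dropped home, with its nose at about 0.072 and the dial at (252,285) lower over the sleeve. Now I'll let the sleeve up and clear away.

```bash
python3 -m jog '[[[0,0,-0.01],0,0.35],[[0,0,-0.02],0,0.35],[[0,0,-0.03],0,0.35],[[0,0,-0.045],0,0.35],[[0,0,-0.07],0,0.2],[[0,0,-0.12],0,0.1],[[0,0,-0.22],0,0],[[0,0,-0.35],0,0],[[0,0,-0.45],0,0],[[0,0,-0.45],0,0]]' 30
python3 - <<'E'
from look import *
im=look('wrist',['gauge','wing_a','tee_plug','cap_plug'])
b=look('scene',['gauge','wing_a','tee_plug','cap_plug'])
cr=cv2.resize(b[160:280,80:240],(512,384),interpolation=2)
cv2.imwrite('pics/g.png',cv2.cvtColor(cv2.resize(np.vstack([im,cr]),None,fx=.78,fy=.78),cv2.COLOR_RGB2BGR))
E
```

```text
time: 13.15
tool_pos: [0.4851, -0.2096, 0.4581]
tool_rot: [3.136, -0.006, 0.232]
contact_force: [0.3, -0.5, 0.1]
opening: 0.0914
grip_force: 0.0
13.15 [ 0.4851 -0.2096  0.4581] [ 3.1363 -0.0055  0.2319]
wrist gauge [([0.4835, -0.2022, 0.0709], 0.78)]
wrist wing_a [([0.4727, -0.1774, 0.1073], 0.88), ([0.4909, -0.2442, 0.1115], 0.64)]
wrist tee_plug [([0.5209, 0.1236, 0.0065], 0.56)]
wrist cap_plug []
13.4 [ 0.4847 -0.2095  0.4529] [-3.1395  0.002   0.2318]
scene gauge [([0.4855, -0.2126, 0.0677], 0.54), ([0.4861, -0.2076, 0.0719], 0.49)]
scene wing_a [([0.4738, -0.1798, 0.1092], 0.69), ([0.4883, -0.2461, 0.1102], 0.61)]
scene tee_plug [([0.523, 0.1228, 0.0046], 0.66)]
scene cap_plug [([0.4633, 0.2847, 0.0105], 0.52)]
```

View pics/g.png

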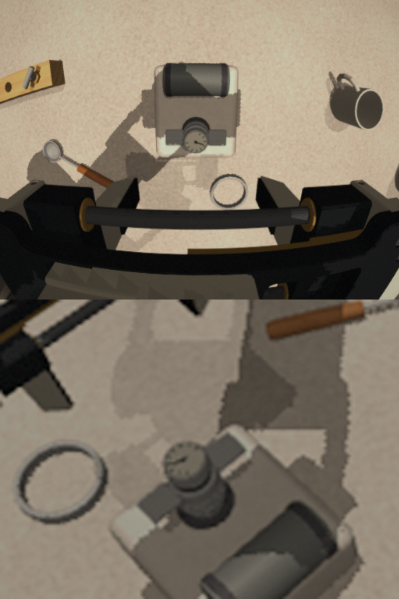

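The gauge is upright in the coupler (dial at (195,140) and (187,462)). The wings are back at about 0.110, nothing touches the robot, and the other plugs are in the rack. I'm handing in.

```bash
python3 -c "
from cell import robot
print(robot.hand_in())"
```

```text
the job is handed in; nothing more can be done
None
```

I fitted the gauge in the coupler and handed the job in at about 13 s of the 48 s allowed. My last measurements showed it home and upright, the sleeve back up, the other two plugs still in the rack and the gripper clear; `hand_in()` returned no verdict.

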